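# Line up the table seasonings by height

### The job

Line up the pepper mill, salt shaker, amber jar and pinch bowl on the plank's four cork discs in order of height, the tallest on the disc at the end where the kitchen timer stands and the lowest at the far end. Set each one down gently, upright and in the middle of its disc, and do not shift the timer or the espresso cup.

Things in the scene. Friction and masses are not known exactly. Their poses are not given: they have to be found in the camera images.
- pepper_mill: dark brown turned-wood pepper mill with a small metal knob, 160 mm tall, the tallest of the four. Origin: centre of the underside; z axis up along its own axis. Loose, upright on the worktop at the start, any yaw. 58 mm across at the foot, body 50 to 58 mm across up to 115 mm height ; above that a round head 50 mm across at its fullest (128 mm up, a good height to grip), 12 mm knob from 149 to 160 mm; the head is fixed. 0.18 kg.
- salt_shaker: glass salt shaker with a grey domed metal cap, 90 mm tall, the second tallest. Origin: centre of the underside; z axis up along its own axis. Loose, upright on the worktop at the start, any yaw. 44 mm across up to 70 mm height; cap 34 mm across. 0.1 kg.
- amber_jar: small round amber-brown jar with a black cap, 72 mm tall, the third tallest (not the wider clear honey jar at the back). Origin: centre of the underside; z axis up along its own axis. Loose, upright on the worktop at the start, any yaw. 42 mm across. 0.3 kg.
- pinch_bowl: small empty grey-brown pinch bowl, 31 mm tall, the lowest. Origin: centre of the underside; z axis up along its own axis. Loose, upright on the worktop at the start, any yaw. Outside 62 mm across at the rim, narrowing to a flat foot 46 mm across; it can be taken round the outside just below the rim, about 21 mm up. 0.09 kg.
- pad_1: round cork disc 64 mm across and 3 mm thick, fixed, lying on the 16 mm high dark wooden plank (90 x 330 mm, fixed); origin: centre of the disc's underside, so its top is 3 mm above the origin and 19 mm above the worktop. The four discs lie in one straight row, 85 mm between centres, centred across the plank; its y axis runs along the row towards the left end, its x axis across the plank, away from the robot. This is the leftmost disc (towards +y).
- pad_2: round cork disc 64 mm across and 3 mm thick, fixed, lying on the 16 mm high dark wooden plank (90 x 330 mm, fixed); origin: centre of the disc's underside, so its top is 3 mm above the origin and 19 mm above the worktop. The four discs lie in one straight row, 85 mm between centres, centred across the plank; its y axis runs along the row towards the left end, its x axis across the plank, away from the robot. This is the second disc from the left.
- pad_3: round cork disc 64 mm across and 3 mm thick, fixed, lying on the 16 mm high dark wooden plank (90 x 330 mm, fixed); origin: centre of the disc's underside, so its top is 3 mm above the origin and 19 mm above the worktop. The four discs lie in one straight row, 85 mm between centres, centred across the plank; its y axis runs along the row towards the left end, its x axis across the plank, away from the robot. This is the third disc from the left.
- pad_4: round cork disc 64 mm across and 3 mm thick, fixed, lying on the 16 mm high dark wooden plank (90 x 330 mm, fixed); origin: centre of the disc's underside, so its top is 3 mm above the origin and 19 mm above the worktop. The four discs lie in one straight row, 85 mm between centres, centred across the plank; its y axis runs along the row towards the left end, its x axis across the plank, away from the robot. This is the rightmost disc (towards -y).
- kitchen_timer: round white and grey wind-up kitchen timer with a bar on top, 64 mm across, 49 mm tall, loose; it stands behind one end of the plank, left or right, and shows which end of the row the tallest goes to. Origin: centre of the underside. Not to be moved.
- espresso_cup: green and white espresso cup with a handle, 48 mm tall, 64 mm across and 89 mm with the handle, loose, behind the other end of the plank. Origin: on the underside, midway along the 89 mm. Not to be moved.

How it is judged:
At the end, for the whole second after the job is handed in: Counted from the end of the row where the timer stands: pepper mill, salt shaker, amber jar, pinch bowl, one on each disc, each centred within 15 mm, standing on the disc, upright within about 7 degrees, released and at rest (((y of kitchen_timer in the frame of pad_1 above -0.1275 m and horizontal distance between pepper_mill and pad_1 below 0.015 m and z of pepper_mill in the frame of pad_1 between -0.003 and 0.009 m and horizontal distance between salt_shaker and pad_2 below 0.015 m and z of salt_shaker in the frame of pad_2 between -0.003 and 0.009 m and horizontal distance between amber_jar and pad_3 below 0.015 m and z of amber_jar in the frame of pad_3 between -0.003 and 0.009 m and horizontal distance between pinch_bowl and pad_4 below 0.015 m and z of pinch_bowl in the frame of pad_4 between -0.003 and 0.009 m) or (y of kitchen_timer in the frame of pad_1 below -0.1275 m and horizontal distance between pepper_mill and pad_4 below 0.015 m and z of pepper_mill in the frame of pad_4 between -0.003 and 0.009 m and horizontal distance between salt_shaker and pad_3 below 0.015 m and z of salt_shaker in the frame of pad_3 between -0.003 and 0.009 m and horizontal distance between amber_jar and pad_2 below 0.015 m and z of amber_jar in the frame of pad_2 between -0.003 and 0.009 m and horizontal distance between pinch_bowl and pad_1 below 0.015 m and z of pinch_bowl in the frame of pad_1 between -0.003 and 0.009 m)) and angle between each of pepper_mill, salt_shaker, amber_jar, pinch_bowl's own z axis and vertical below 0.12 rad and linear speed of each of pepper_mill, salt_shaker, amber_jar, pinch_bowl below 0.02 m/s and contact force between each of pepper_mill, salt_shaker, amber_jar, pinch_bowl and the fingers below 0.05 N); the robot touches nothing.
It fails at once if the timer is moved more than 20 mm (distance of kitchen_timer from where it was at the start of the episode above 0.02 m).
It fails at once if the espresso cup is moved more than 20 mm (distance of espresso_cup from where it was at the start of the episode above 0.02 m).
It fails at once if one of the four things is dropped (falls free at over 0.7 m/s, some 25 mm) ((linear speed of pepper_mill above 0.7 m/s and contact force between pepper_mill and anything else below 0.02 N) or (linear speed of salt_shaker above 0.7 m/s and contact force between salt_shaker and anything else below 0.02 N) or (linear speed of amber_jar above 0.7 m/s and contact force between amber_jar and anything else below 0.02 N) or (linear speed of pinch_bowl above 0.7 m/s and contact force between pinch_bowl and anything else below 0.02 N)).
It also fails if it takes over 104 s, if anything falls off the work surface, if the arm or the gripper's body presses on something with over 40 N, if the wrist force passes 120 N, or if a joint passes its speed limit or range.

### The arm

A 6-joint arm with a two-finger parallel gripper is mounted at the origin on a cart in front of the work surface, level with it; the furniture and walls round the work are solid. World frame = base frame: x ahead of the robot, y to its left, z up, the work surface at z = 0. Lengths are in m, angles in rad, forces in N, time in s.
With the tool pointing down it reaches from about 0.35 to 0.975 m from the base axis. Payload 17.4 kg.
Tool frame: the origin (TCP) lies on the mounting face of the last link; the fingertips stand 173 mm ahead of it and the grasp point (between the pads) lies 155 mm ahead of it; z points along the fingers, y is the direction in which the jaws open and shut (so a half turn about z gives the same grasp; the last joint's range is limited). The gripper opens to 85 mm and grips with 20 to 120 N. Pads are 22 mm wide; open, the fingers measure 114 mm over their backs; the gripper's body (76 mm by 85 mm) begins 54 mm behind the grasp point. The pads swing forward as they close: fully open they stand 13 mm farther back than shut.
Start: joints at [-1.199, 0.116, 1.442, -0, 1.584, -0.038], TCP at [0.269, -0.619, 0.405] pointing down, gripper open.
Joint ranges: [-2.83, 2.83], [-0.83, 2.19], [0.07, 2.5], [-1.14, 4.28], [0.01, 3], [-2.97, 2.97]. Speed limits (rad/s): [1.89, 1.89, 2.22, 3.14, 3.14, 3.14].

### API

Orientations are given as a unit quaternion [w, x, y, z].
In Python, from workcell import manip gives the robot as it stands.
- The arm moves only by the tool play_rows, never from a script. Its argument "targets" is one flat list of numbers, 5 for each row, row after row: the finger opening in m, from 0 to 0.0854, then the shift along the tool's x, y, z in m, then the turn about the tool's z in degrees. A call has 1 to 5 rows; each row shifts and turns the commanded pose from where the row before left it, along the tool's axes as they then stand; what a row does not reach is not made up. A row lasts 1/8 s, in which the tool goes at most 62.5 mm and 10.7 degrees, less where a joint would pass 70% of its speed; a pose out of reach is approached as far as the arm can. A call with a gripper value outside its range is refused whole. The fingers move at their own pace and stop on an object; "force" is the grip in N (left out, the last holds). Time passes only in rows, so rows that do not move let the fingers close. It gives the time, the measured TCP pose, the force and the opening at its end, in the units of the state.
- manip.get_obs(): the state, without advancing time (a new reading comes with each control period).
- manip.camera(name): name is "scene" or "side" or "wrist"; returns a dict with "img" (480x640x3 uint8, red, green, blue), "fx", "fy", "cx", "cy" (pixels), "world_to_cam" (4x4, takes a point from world to camera coordinates). Camera axes: x right, y up, looking along -z (the intrinsics and any distortion apply to the point x, -y, -z); pixel columns grow to the right and rows downward; lengths in m; the calibration is good to about 2 mm. A picture is of the moment at which its call begins. There is no depth.
- manip.close_job(): hands the job in, once; it reports no verdict.
The state is a dict: "time_s": time; "joints": joint angles; "dq": joint speeds; "effort": joint torques, N m; "eef_pos": TCP position; "tool_rot": TCP orientation; "contact_force": force on the tool from outside, world axes, zero at the start; "ft_torque": the same for the moment, N m; "opening": opening from 0.0 (shut) to 1.0 (fully open).
Only numpy, scipy, OpenCV 4.12 (cv2) and the standard library are available. Lean on these libraries where they do the work, as an engineer would, in place of code of your own. Each camera call takes 0.05 s, during which the arm holds its last target.

## Working session

There is one attempt and no reset: what is moved stays moved. The work goes in short steps, Python scripts to look and compute and a tool call to move; the robot and the scene stay as the last step left them, time stands still between calls to the robot, and variables do not carry over. Pictures are saved under pics/ and viewed, and the job is handed in when it is done.

Besides the shell and the picture viewer there is one more tool, called after "Call:" as name(argument=value, ...) on one line, values as JSON. play_rows: Moves the arm, as the interface text tells. Its arguments: {"type":"object","properties":{"targets":{"type":"array","items":{"type":"number"}},"force":{"type":"number"}},"required":["targets"]}

```bash
mkdir -p pics; ls; cat > h.py <<'E'
from workcell import manip
import cv2, numpy as np
def snap(name,fn):
    c=manip.camera(name); cv2.imwrite('pics/'+fn,cv2.cvtColor(c['img'],cv2.COLOR_RGB2BGR)); return c
def ray(c,u,v):
    d=np.array([(u-c['cx'])/c['fx'],-(v-c['cy'])/c['fy'],-1.])
    M=np.array(c['world_to_cam']);R=M[:3,:3];t=M[:3,3]
    o=-R.T@t; return o,R.T@d
def onz(c,u,v,z):
    o,d=ray(c,u,v); return o+d*(z-o[2])/d[2]
def proj(c,p):
    M=np.array(c['world_to_cam']); q=M[:3,:3]@np.array(p)+M[:3,3]
    return c['cx']+c['fx']*q[0]/-q[2], c['cy']+c['fy']*-q[1]/-q[2]
E
python3 - <<'E'
from h import *
import pickle
for n in ['scene','side','wrist']:
    c=snap(n,n+'0.png'); pickle.dump(c,open(n+'0.pkl','wb'))
    print(n,{k:v for k,v in c.items() if k not in('img',)})
o=manip.get_obs();print(o)
E
```

```text
pics
scene {'fx': 557.7683795571735, 'fy': 557.7683795571735, 'cx': 320.12743853165057, 'cy': 247.47798519500716, 'world_to_cam': array([[ 0.50552433, -0.86252352, -0.02232349, -0.24838628],
       [ 0.40588903,  0.21490068,  0.88829713, -0.24096139],
       [-0.76137983, -0.45811667,  0.45872636, -1.19498031],
       [ 0.        ,  0.        ,  0.        ,  1.        ]])}
side {'fx': 576.5559894388283, 'fy': 576.5559894388283, 'cx': 318.8295916394218, 'cy': 238.66404698840913, 'world_to_cam': array([[-0.58321458, -0.81200388,  0.02259305,  0.2795912 ],
       [ 0.55186332, -0.37565517,  0.74453346, -0.31441107],
       [-0.59607686,  0.44669104,  0.66720273, -1.38859177],
       [ 0.        ,  0.        ,  0.        ,  1.        ]])}
wrist {'fx': 349.091789976733, 'fy': 349.091789976733, 'cx': 317.84354283236576, 'cy': 234.79549937827034, 'world_to_cam': array([[ 3.98650440e-01, -9.17102950e-01, -8.36723084e-05,
        -6.75574862e-01],
       [ 8.86153759e-01,  3.85220805e-01, -2.57558628e-01,
         3.41616844e-02],
       [ 2.36240009e-01,  1.02601714e-01,  9.66262669e-01,
        -3.78860000e-01],
       [ 0.00000000e+00,  0.00000000e+00,  0.00000000e+00,
         1.00000000e+00]])}
{'time_s': 0.15, 'joints': array([-1.19883072e+00,  1.16355842e-01,  1.44208846e+00, -2.00829561e-05,
        1.58396843e+00, -3.77974763e-02]), 'dq': array([ 0.00081209, -0.00144538, -0.00144793, -0.00061777,  0.00102749,
       -0.00048197]), 'effort': array([ 1.46773946e-03, -7.32504416e+01, -6.32850409e+01,  5.01845545e-05,
        4.95180575e-03,  6.42704390e-05]), 'eef_pos': array([ 0.26891045, -0.61913588,  0.40415966]), 'tool_rot': array([-4.02660233e-04,  9.79085036e-01,  2.03451037e-01, -7.80937111e-05]), 'contact_force': array([ 0.22997179, -0.98495993, -0.54627274]), 'ft_torque': array([ 0.02328086,  0.08667817, -0.00802153]), 'opening': 0.999199579643769}
```

View pics/scene0.png

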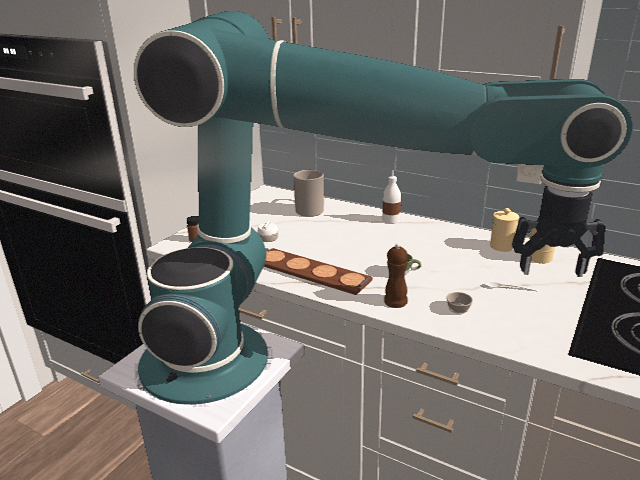

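View pics/side0.png

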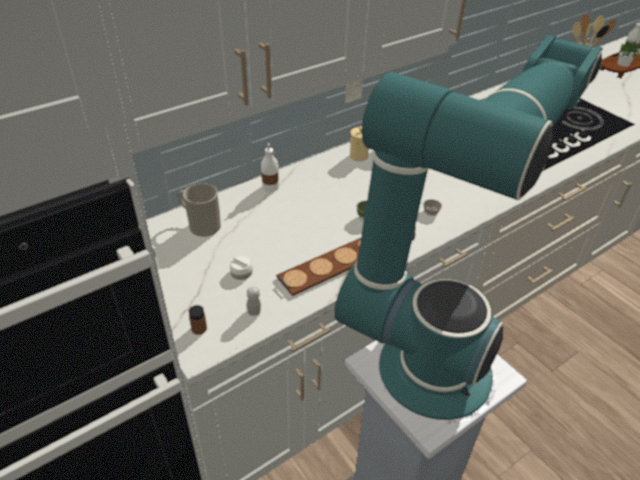

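View pics/wrist0.png

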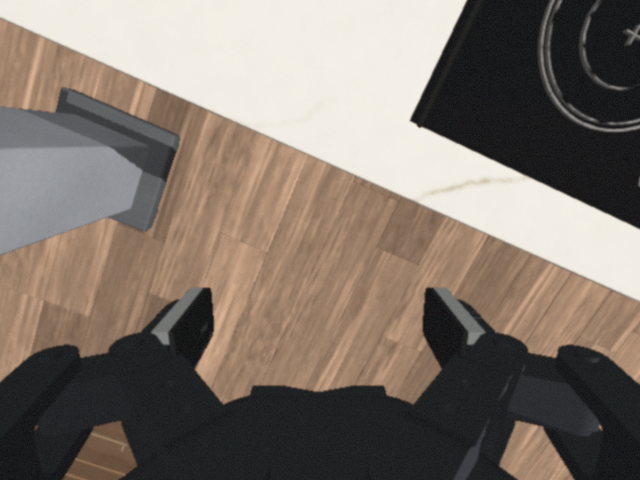

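The timer stands behind the left end of the plank (scene 267,232; side 240,267), so the mill goes to pad_1. The espresso cup is behind the right end, near the mill, at scene (412,265). Next I measure.

```bash
python3 - <<'E'
from h import *
import pickle
for n,box in [('scene',(255,240,380,300)),('side',(270,235,375,300))]:
    c=pickle.load(open(n+'0.pkl','rb')); im=c['img']
    hsv=cv2.cvtColor(im,cv2.COLOR_RGB2HSV)
    m=((hsv[...,0]>5)&(hsv[...,0]<22)&(hsv[...,1]>70)&(hsv[...,2]>140)).astype(np.uint8)
    mm=np.zeros_like(m); x0,y0,x1,y1=box; mm[y0:y1,x0:x1]=m[y0:y1,x0:x1]
    k,l,s,ce=cv2.connectedComponentsWithStats(mm)
    for i in range(1,k):
        if s[i,4]>20: print(n,s[i],ce[i].round(1),onz(c,*(ce[i]+0.0),.019).round(4))
a=[]
for n,crop in [('scene',(380,230,490,320)),('scene',(180,200,290,260)),('side',(180,240,275,340)),('side',(350,180,450,250))]:
    c=pickle.load(open(n+'0.pkl','rb')); x0,y0,x1,y1=crop
    p=cv2.resize(c['img'][y0:y1,x0:x1],(400,300),interpolation=cv2.INTER_CUBIC); a.append(p)
out=np.vstack([np.hstack(a[:2]),np.hstack(a[2:])])
cv2.imwrite('pics/crops.png',out[...,::-1])
E
```

```text
scene [266 250  19  12 187] [274.5 255.5] [0.4352 0.1156 0.019 ]
scene [286 256  24  13 224] [298.  262.9] [0.4299 0.0337 0.019 ]
scene [312 265  25  12 245] [324.5 270.7] [ 0.4271 -0.0516  0.019 ]
scene [340 273  25  13 247] [351.8 278.7] [ 0.4242 -0.135   0.019 ]
side [334 246  23  18 318] [345.  254.6] [ 0.4252 -0.053   0.019 ]
side [309 257  24  18 340] [320.5 265.8] [0.4278 0.0317 0.019 ]
side [283 268  25  19 356] [294.9 277.5] [0.4304 0.1164 0.019 ]
```

View pics/crops.png

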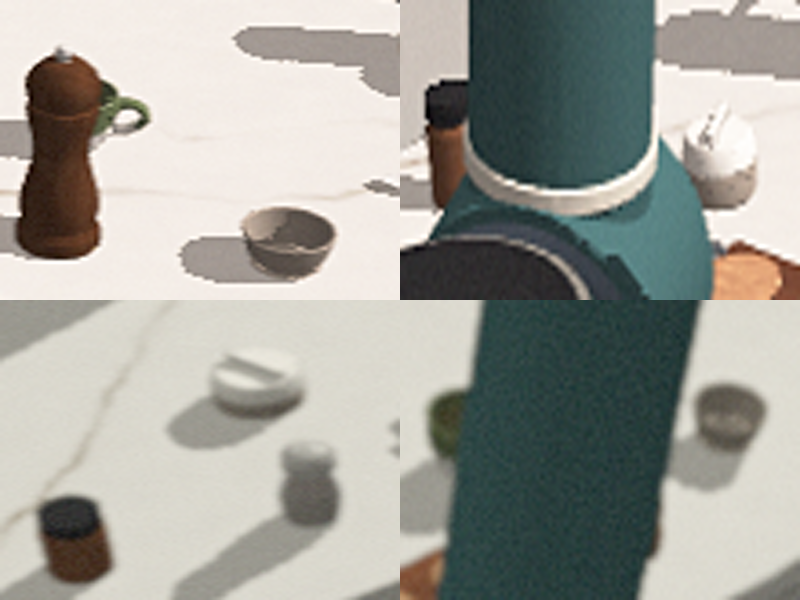

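```bash
python3 - <<'E'
from h import *
import pickle
S=pickle.load(open('scene0.pkl','rb'));D=pickle.load(open('side0.pkl','rb'))
f=lambda c,u,v,z:onz(c,u,v,z)[:3].round(4)
print('mill knob',f(S,396.8,244.5,.16),'front base',f(S,396.3,307.4,0))
print('bowl',f(S,459.8,298.4,.031),f(D,432.75,204.5,.031))
print('jar',f(D,196.6,311,.072), 'base', f(D,199.5,331,0.0))
print('salt',f(D,253.2,290,.088),'base ctr approx',f(D,253.5,311,0))
print('timer',f(D,241,264.5,.04),f(S,268,232,.03))
print('cup',f(S,411,262,.04),f(D,361,210,.03))
E
```

```text
mill knob [ 0.401  -0.2651  0.16  ] front base [ 0.382  -0.2791  0.    ]
bowl [ 0.4457 -0.4138  0.031 ] [ 0.4413 -0.4136  0.031 ]
jar [0.4286 0.4076 0.072 ] base [0.4257 0.4104 0.    ]
salt [0.3973 0.2645 0.088 ] base ctr approx [0.4056 0.264  0.    ]
timer [0.5383 0.2221 0.04  ] [0.5338 0.2063 0.03  ]
cup [ 0.5434 -0.2493  0.04  ] [ 0.5478 -0.2094  0.03  ]
```

Call:
play_rows(targets=[0.085, 0, 0, 0, -10.5, 0.085, 0, 0, 0, -10.5, 0.085, 0, 0, 0, -10.5, 0.085, 0, 0, 0, -10.5, 0.085, 0, 0, 0, -10.5], force=30)

```text
time_s: 0.78
eef_pos: [0.2689, -0.6191, 0.4044]
tool_rot: [-0.0, 0.786, 0.618, 0.0]
contact_force: [-1.0, -0.8, -1.1]
opening: 0.996
```

Call:
play_rows(targets=[0.085, 0, 0, 0, -10.5, 0.085, 0, 0, 0, -3.5, 0.085, 0.05, 0.045, 0, 0, 0.085, 0.05, 0.045, 0, 0, 0.085, 0.05, 0.045, 0, 0])

```text
time_s: 1.4
eef_pos: [0.3953, -0.4783, 0.4045]
tool_rot: [-0.0, 0.707, 0.707, 0.0]
contact_force: [1.1, -0.9, -0.6]
opening: 0.992
```

Call:
play_rows(targets=[0.085, 0.05, 0.04, 0, 0, 0.085, 0, 0, 0, 0, 0.085, 0, 0, 0, 0])

```text
time_s: 1.78
eef_pos: [0.4335, -0.431, 0.4046]
tool_rot: [-0.0, 0.707, 0.707, -0.0]
contact_force: [-0.5, -0.3, -0.2]
opening: 0.995
```

```bash
python3 - <<'E'
from h import *
import pickle
c=snap('wrist','w1.png');pickle.dump(c,open('w1.pkl','wb'))
o=manip.get_obs();print(o['eef_pos'],o['tool_rot'],o['joints'],o['time_s'],proj(c,[.443,-.4137,.031]))
E
```

```text
[ 0.43307042 -0.43156106  0.40456814] [-7.78916694e-05  7.07406441e-01  7.06806982e-01 -1.06673390e-04] [-8.25331237e-01 -2.19104214e-02  1.58452393e+00 -2.19341170e-04
  1.57912638e+00 -8.24485285e-01] 1.825 (np.float64(327.43785520754756), np.float64(190.62930611708737))
```

View pics/w1.png

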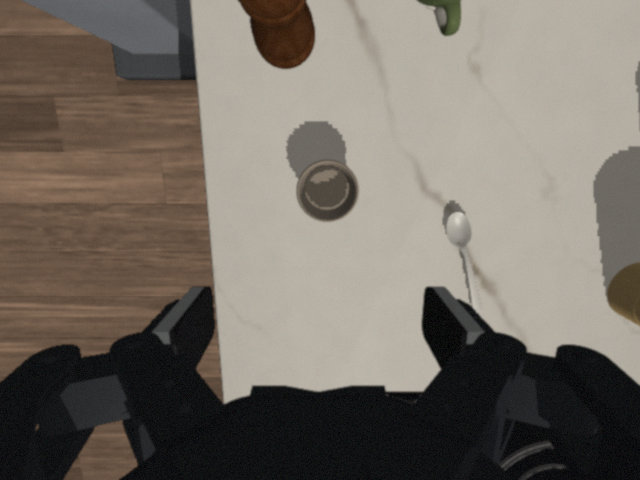

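The wrist view shows the bowl's rim centred at (327,190), which matches the prediction to within 1 px. I'm going down on it.

Call:
play_rows(targets=[0.085, 0.018, 0.01, 0.05, 0, 0.085, 0, 0, 0.055, 0, 0.085, 0, 0, 0.055, 0, 0.085, 0, 0, 0.04, 0, 0.085, 0, 0, 0.02, 0])

```text
time_s: 2.45
eef_pos: [0.4424, -0.4137, 0.1824]
tool_rot: [-0.001, 0.708, 0.706, -0.0]
contact_force: [-0.3, -0.2, -0.9]
opening: 0.993
```

Call:
play_rows(targets=[0.085, 0, 0, 0.012, 0, 0.085, 0, 0, 0, 0, 0.055, 0, 0, 0, 0, 0.055, 0, 0, 0, 0, 0.055, 0, 0, 0, 0])

```text
time_s: 3.08
eef_pos: [0.4438, -0.4133, 0.1746]
tool_rot: [0.001, 0.707, 0.707, -0.0]
contact_force: [-1.7, 0.8, 8.2]
opening: 0.696
```

```bash
python3 - <<'E'
from h import *
c=snap('wrist','w2.png')
o=manip.get_obs();print(o['eef_pos'],o['contact_force'],o['opening'])
E
```

```text
[ 0.44380277 -0.41330763  0.1746193 ] [-2.96981889  1.73273274  8.24769145] 0.690305002250671
```

View pics/w2.png

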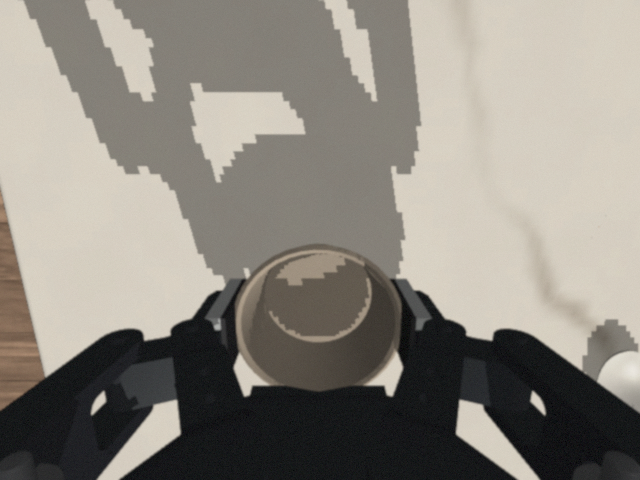

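Call:
play_rows(targets=[0.05, 0, 0, -0.005, 0, 0.05, 0, 0, -0.01, 0, 0.05, 0, 0, -0.02, 0, 0.05, 0, 0, -0.02, 0, 0.05, 0, 0, 0, 0])

```text
time_s: 3.75
eef_pos: [0.4438, -0.4134, 0.2304]
tool_rot: [0.002, 0.707, 0.707, -0.0]
contact_force: [-0.7, 0.4, -1.5]
opening: 0.691
```

```bash
python3 - <<'E'
from h import *
c=snap('wrist','w3.png')
o=manip.get_obs();print(o['eef_pos'],o['contact_force'],o['opening'])
E
```

```text
[ 0.4435957  -0.41313311  0.22889194] [-0.79454482 -0.09205594 -1.5191258 ] 0.690510795303477
```

View pics/w3.png

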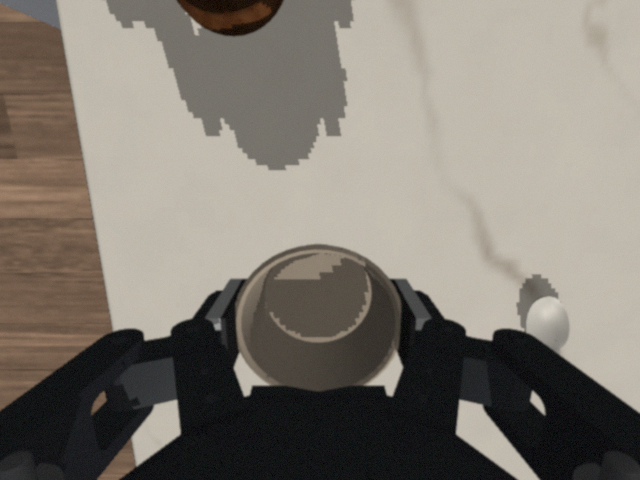

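Call:
play_rows(targets=[0.05, 0, 0, -0.05, 0, 0.05, 0, 0, -0.05, 0, 0.05, 0, 0, -0.045, 0, 0.05, 0.03, 0, 0, 0, 0.05, 0.05, -0.005, 0, 0])

```text
time_s: 4.42
eef_pos: [0.4384, -0.3328, 0.372]
tool_rot: [-0.0, 0.708, 0.706, -0.0]
contact_force: [0.1, 0.4, -1.6]
opening: 0.69
```

Call:
play_rows(targets=[0.05, 0.05, -0.005, 0, 0, 0.05, 0.05, -0.005, 0, 0, 0.05, 0.05, -0.005, 0, 0, 0.05, 0.025, 0, 0, 0, 0.05, 0, 0, 0, 0])

```text
time_s: 5.05
eef_pos: [0.4235, -0.1567, 0.3723]
tool_rot: [-0.0, 0.706, 0.708, 0.0]
contact_force: [-0.3, -0.9, -1.4]
opening: 0.691
```

```bash
python3 - <<'E'
from h import *
import pickle
c=snap('wrist','w4.png');pickle.dump(c,open('w4.pkl','wb'))
o=manip.get_obs();print(o['eef_pos'],o['contact_force'],o['opening'])
hsv=cv2.cvtColor(c['img'],cv2.COLOR_RGB2HSV)
m=((hsv[...,0]>5)&(hsv[...,0]<22)&(hsv[...,1]>70)&(hsv[...,2]>140)).astype(np.uint8)
k,l,s,ce=cv2.connectedComponentsWithStats(m)
for i in range(1,k):
    if s[i,4]>200: print(s[i],ce[i].round(1),onz(c,*ce[i],.019).round(4))
E
```

```text
[ 0.42356736 -0.15755041  0.37229931] [-0.24854743 -0.42658062 -1.53993699] 0.6904897210957777
[ 113    0   80   43 1935] [162.9  16.5] [0.2957 0.0067 0.019 ]
[ 287    0   72   29 1492] [322.3  11.1] [0.4269 0.011  0.019 ]
[ 281   56   75   79 4607] [318.3  94.7] [ 0.4238 -0.0532  0.019 ]
[ 281  159   69   66 3631] [315.  191.8] [ 0.4209 -0.1376  0.019 ]
[ 57 170  65   9 395] [ 82.8 174. ] [ 0.2078 -0.1217  0.019 ]
[    0   180   213   188 26528] [105.5 267.4] [ 0.2145 -0.2127  0.019 ]
[   0  366   53   36 1105] [ 19.  380.4] [ 0.1009 -0.3425  0.019 ]
[ 133  404   47   35 1055] [160.3 422.8] [ 0.2473 -0.3978  0.019 ]
```

View pics/w4.png

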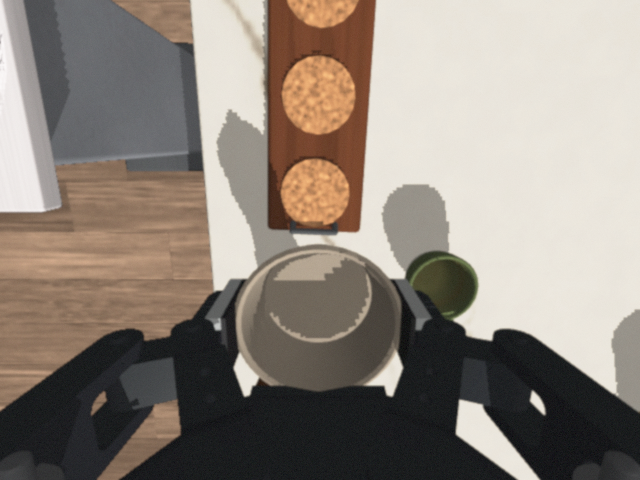

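The wrist view shows the discs at (318,95) and (315,192), which give pad_3 (.424,-.053) and pad_4 (.421,-.138). That agrees with the side view within 2 mm. Now I lower the bowl.

Call:
play_rows(targets=[0.05, 0.02, -0.001, 0.04, 0, 0.05, 0, 0, 0.055, 0, 0.05, 0, 0, 0.05, 0, 0.05, 0, 0, 0.02, 0, 0.05, 0, 0, 0.006, 0])

```text
time_s: 5.72
eef_pos: [0.4223, -0.1386, 0.2001]
tool_rot: [-0.001, 0.708, 0.707, -0.001]
contact_force: [-0.0, -0.3, -1.1]
opening: 0.684
```

Call:
play_rows(targets=[0.05, 0, 0, 0.003, 0, 0.05, 0, 0, 0, 0, 0.05, 0, 0, 0, 0])

```text
time_s: 6.1
eef_pos: [0.4228, -0.1381, 0.1995]
tool_rot: [0.001, 0.707, 0.707, 0.0]
contact_force: [0.3, 0.5, -1.5]
opening: 0.692
```

Call:
play_rows(targets=[0.05, 0, 0, 0.003, 0, 0.05, 0, 0, 0, 0, 0.05, 0, 0, 0.0015, 0, 0.05, 0, 0, 0, 0])

```text
time_s: 6.6
eef_pos: [0.4225, -0.138, 0.1941]
tool_rot: [-0.0, 0.707, 0.707, -0.0]
contact_force: [-0.1, 0.7, -1.6]
opening: 0.691
```

Call:
play_rows(targets=[0.05, 0, 0, 0.001, 0, 0.05, 0, 0, 0, 0, 0.05, 0, 0, 0.0, 0])

```text
time_s: 6.98
eef_pos: [0.4227, -0.1381, 0.1937]
tool_rot: [0.0, 0.707, 0.707, -0.0]
contact_force: [-3.8, -0.5, 5.6]
opening: 0.694
```

Call:
play_rows(targets=[0.065, 0, 0, 0, 0, 0.07, 0, 0, 0, 0, 0.085, 0, 0, 0, 0, 0.085, 0, 0, 0, 0, 0.085, 0, 0, -0.01, 0])

```text
time_s: 7.6
eef_pos: [0.4224, -0.1379, 0.203]
tool_rot: [-0.001, 0.707, 0.707, -0.0]
contact_force: [0.3, -0.3, -0.1]
opening: 0.995
```

Call:
play_rows(targets=[0.085, 0, 0, -0.03, 0, 0.085, 0, 0, -0.05, 0, 0.085, 0, 0, -0.055, 0, 0.085, 0, 0, -0.055, 0, 0.085, 0, 0, 0, 0])

```text
time_s: 8.22
eef_pos: [0.4225, -0.138, 0.3983]
tool_rot: [0.003, 0.707, 0.707, 0.001]
contact_force: [-0.6, 0.3, -0.9]
opening: 0.995
```

```bash
python3 - <<'E'
from h import *
import pickle
c=snap('wrist','w5.png');pickle.dump(c,open('w5.pkl','wb'))
o=manip.get_obs();print(o['eef_pos'],o['contact_force'],o['opening'])
for n,p in [('p4',[.4217,-.1377,.05]),('p3',[.4245,-.053,.019]),('mill',[.4,-.27,.16])]: print(n,np.round(proj(c,p),1))
E
```

```text
[ 0.42245266 -0.13793325  0.39550618] [ 1.19680166  0.28719766 -0.69897169] 0.9916582169041198
p4 [314.3 211.7]
p3 [317.1 117.9]
mill [284.5 421.2]
```

View pics/w5.png

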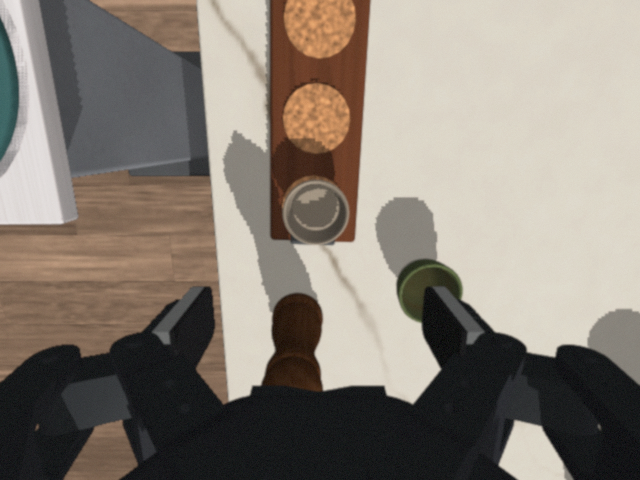

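The bowl sits centred on its disc: rim at (315,212), predicted (314,212). Next is the salt shaker.

Call:
play_rows(targets=[0.085, 0.04, 0, 0, 0, 0.085, 0.055, -0.003, 0, 0, 0.085, 0.055, -0.003, 0, 0, 0.085, 0.055, -0.003, 0, 0, 0.085, 0.055, -0.003, 0, 0])

```text
time_s: 8.9
eef_pos: [0.41, 0.1237, 0.3923]
tool_rot: [-0.0, 0.707, 0.707, -0.0]
contact_force: [1.4, -0.3, -0.4]
opening: 0.994
```

Call:
play_rows(targets=[0.085, 0.055, 0, 0, 0, 0.085, 0.04, 0, 0, 0, 0.085, 0.02, 0, 0, 0, 0.085, 0, 0, 0, 0, 0.085, 0, 0, 0, 0])

```text
time_s: 9.52
eef_pos: [0.4107, 0.2365, 0.3926]
tool_rot: [-0.0, 0.707, 0.707, -0.001]
contact_force: [-0.0, 0.3, 0.8]
opening: 0.991
```

```bash
python3 - <<'E'
from h import *
import pickle
c=snap('wrist','w6.png');pickle.dump(c,open('w6.pkl','wb'))
o=manip.get_obs();print(o['eef_pos'],o['contact_force'],o['opening'])
for n,p in [('saltbase',[.403,.2645,0]),('salttop',[.403,.2645,.09]),('jar',[.427,.409,.072])]: print(n,np.round(proj(c,p),1))
E
```

```text
[0.41072492 0.23629546 0.39283817] [-0.37987675  0.05581377 -0.52590991] 0.9940714769294694
saltbase [310.5 177.6]
salttop [308.2 189.2]
jar [340.5 -13.2]
```

View pics/w6.png

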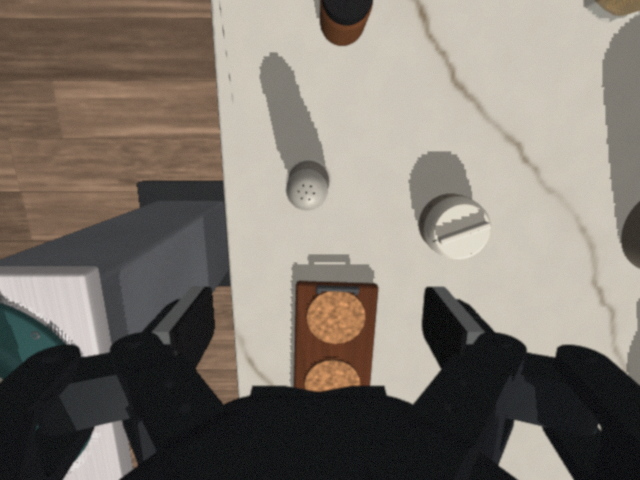

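The salt shaker's top centre is at (307,189) against a prediction of (308,189), so it stands at about (.402,.2645). The jar cap is at (346,8).

Call:
play_rows(targets=[0.085, 0.028, -0.0085, 0.02, 0, 0.085, 0, 0, 0.05, 0, 0.085, 0, 0, 0.055, 0, 0.085, 0, 0, 0.045, 0, 0.085, 0, 0, 0.02, 0])

```text
time_s: 10.2
eef_pos: [0.4018, 0.2637, 0.2005]
tool_rot: [-0.0, 0.708, 0.707, -0.001]
contact_force: [-0.4, 0.3, 0.1]
opening: 0.996
```

Call:
play_rows(targets=[0.085, 0, 0, 0, 0, 0.035, 0, 0, 0, 0, 0.035, 0, 0, 0, 0, 0.035, 0, 0, 0, 0, 0.035, 0, 0, 0, 0])

```text
time_s: 10.82
eef_pos: [0.4025, 0.2652, 0.2045]
tool_rot: [0.0, 0.707, 0.707, 0.001]
contact_force: [-3.3, -1.8, 7.4]
opening: 0.459
```

```bash
python3 - <<'E'
from h import *
import pickle
c=snap('wrist','w7.png')
o=manip.get_obs();print(o['eef_pos'],o['contact_force'],o['opening'])
c=pickle.load(open('w6.pkl','rb'));hsv=cv2.cvtColor(c['img'],cv2.COLOR_RGB2HSV)
m=((hsv[...,0]>5)&(hsv[...,0]<22)&(hsv[...,1]>70)&(hsv[...,2]>140)).astype(np.uint8); m[:, :290]=0
k,l,s,ce=cv2.connectedComponentsWithStats(m)
for i in range(1,k):
    if s[i,4]>200: print(s[i],ce[i].round(1),onz(c,*ce[i],.019).round(4))
E
```

```text
[0.4024612  0.2651657  0.20450265] [-2.13080215 -2.02272536  8.43499373] 0.4583445759274562
[ 307  292   58   52 2382] [335.7 316.9] [0.4299 0.1157 0.019 ]
[ 305  361   55   30 1225] [330.8 376.1] [0.4254 0.0408 0.019 ]
```

View pics/w7.png

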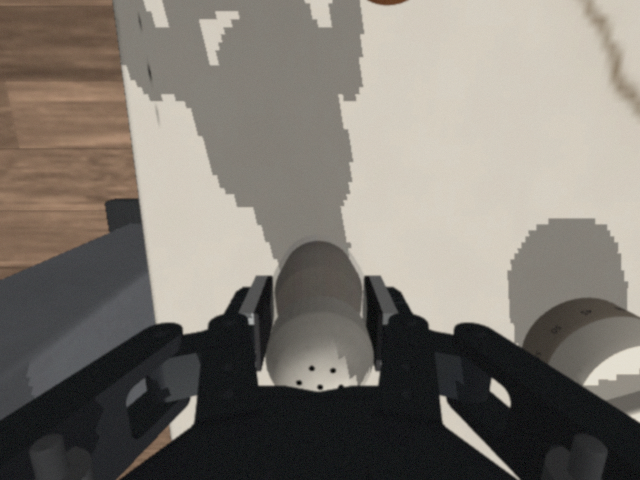

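Call:
play_rows(targets=[0.03, 0, 0, -0.01, 0, 0.03, 0, 0, -0.04, 0, 0.03, 0, 0, -0.05, 0, 0.03, 0, 0, 0, 0, 0.03, -0.04, 0.004, 0, 0])

```text
time_s: 11.5
eef_pos: [0.406, 0.2256, 0.3035]
tool_rot: [-0.0, 0.706, 0.708, 0.0]
contact_force: [0.5, -0.3, -1.0]
opening: 0.457
```

Call:
play_rows(targets=[0.03, -0.05, 0.005, 0, 0, 0.03, -0.05, 0.005, 0, 0, 0.03, -0.05, 0.005, 0, 0, 0.03, -0.03, 0.005, 0, 0, 0.03, -0.013, 0, 0, 0])

```text
time_s: 12.12
eef_pos: [0.426, 0.0307, 0.3029]
tool_rot: [-0.0, 0.708, 0.706, -0.0]
contact_force: [-0.6, 1.4, -0.7]
opening: 0.459
```

Call:
play_rows(targets=[0.03, 0, 0, 0, 0, 0.03, 0, 0, 0, 0])

```text
time_s: 12.38
eef_pos: [0.4261, 0.0328, 0.3031]
tool_rot: [-0.0, 0.707, 0.707, 0.0]
contact_force: [0.4, -0.0, -0.8]
opening: 0.457
```

```bash
python3 - <<'E'
from h import *
c=snap('wrist','w8.png')
o=manip.get_obs();print(o['eef_pos'],o['tool_rot'],o['contact_force'],o['opening'])
E
```

```text
[0.42605276 0.03287765 0.30310832] [-1.24715378e-04  7.06818329e-01  7.07395104e-01  8.75966566e-06] [ 0.20895494  0.01781211 -1.20759454] 0.4601085276938701
```

View pics/w8.png

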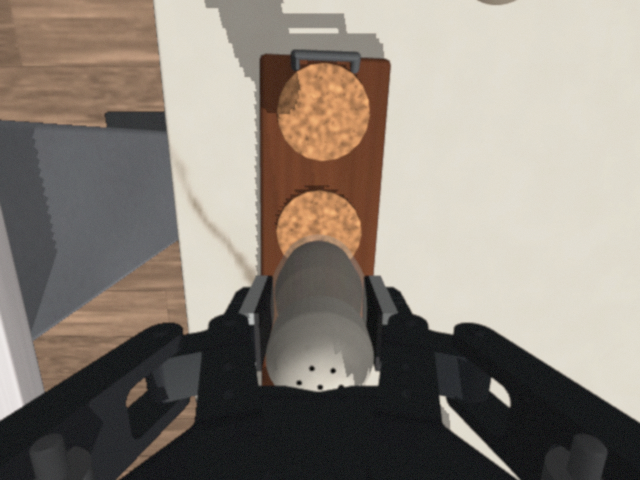

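Call:
play_rows(targets=[0.03, -0.001, 0.001, 0.03, 0, 0.03, 0, 0, 0.03, 0, 0.03, 0, 0, 0.012, 0, 0.03, 0, 0, 0.003, 0, 0.03, 0, 0, 0, 0])

```text
time_s: 13.05
eef_pos: [0.4274, 0.0312, 0.229]
tool_rot: [0.0, 0.707, 0.707, 0.0]
contact_force: [0.1, 0.2, -0.9]
opening: 0.458
```

Call:
play_rows(targets=[0.03, 0, 0, 0.002, 0, 0.03, 0, 0, 0, 0, 0.03, 0, 0, 0, 0])

```text
time_s: 13.42
eef_pos: [0.4272, 0.031, 0.2265]
tool_rot: [0.0, 0.707, 0.707, 0.0]
contact_force: [-0.5, -0.4, -0.5]
opening: 0.453
```

Call:
play_rows(targets=[0.03, 0, 0, 0.0015, 0, 0.03, 0, 0, 0, 0, 0.03, 0, 0, 0.001, 0, 0.03, 0, 0, 0, 0, 0.03, 0, 0, 0, 0])

```text
time_s: 14.05
eef_pos: [0.4271, 0.031, 0.2237]
tool_rot: [-0.0, 0.707, 0.707, -0.0]
contact_force: [-0.1, 0.9, -0.3]
opening: 0.457
```

Call:
play_rows(targets=[0.03, 0, 0, 0.001, 0, 0.03, 0, 0, 0, 0, 0.03, 0, 0, 0, 0])

```text
time_s: 14.42
eef_pos: [0.4272, 0.031, 0.2235]
tool_rot: [0.0, 0.707, 0.707, 0.0]
contact_force: [-5.3, -0.9, 9.8]
opening: 0.459
```

Call:
play_rows(targets=[0.05, 0, 0, 0, 0, 0.06, 0, 0, 0, 0, 0.075, 0, 0, 0, 0, 0.085, 0, 0, 0, 0, 0.085, 0, 0, -0.02, 0])

```text
time_s: 15.05
eef_pos: [0.4268, 0.031, 0.2417]
tool_rot: [-0.001, 0.707, 0.707, -0.001]
contact_force: [-0.4, -0.0, 0.5]
opening: 0.994
```

Call:
play_rows(targets=[0.085, 0, 0, -0.05, 0, 0.085, 0, 0, -0.055, 0, 0.085, 0, 0, -0.045, 0, 0.085, 0.0, 0, 0, 0, 0.085, 0.05, 0, 0, 0])

```text
time_s: 15.68
eef_pos: [0.4273, 0.0799, 0.3924]
tool_rot: [0.0, 0.709, 0.705, 0.0]
contact_force: [0.3, -1.2, -0.7]
opening: 0.994
```

Call:
play_rows(targets=[0.085, 0.055, 0, 0, 0, 0.085, 0.055, 0, 0, 0, 0.085, 0.055, 0, 0, 0, 0.085, 0.055, 0, 0, 0, 0.085, 0.05, 0, 0, 0])

```text
time_s: 16.3
eef_pos: [0.4268, 0.353, 0.3915]
tool_rot: [-0.0, 0.707, 0.707, -0.001]
contact_force: [0.8, -0.4, 0.3]
opening: 0.993
```

Call:
play_rows(targets=[0.085, 0.03, 0, 0, 0, 0.085, 0.01, 0, 0, 0, 0.085, 0, 0, 0, 0, 0.085, 0, 0, 0, 0])

```text
time_s: 16.8
eef_pos: [0.4274, 0.3901, 0.3926]
tool_rot: [0.0, 0.707, 0.707, -0.0]
contact_force: [-0.6, -0.0, 0.2]
opening: 0.995
```

```bash
python3 - <<'E'
from h import *
import pickle
c=snap('wrist','w9.png');c2=snap('side','s9.png')
o=manip.get_obs();print(o['eef_pos'],o['contact_force'],o['opening'])
for n,p in [('jar',[.4286,.408,.072])]: print(n,np.round(proj(c,p),1))
print(proj(c2,[.427,.0317,.109]),proj(c2,[.427,.0317,.019]))
a=c2['img'][220:340,180:360]; cv2.imwrite('pics/s9c.png',cv2.resize(a,(720,480))[...,::-1])
E
```

```text
[0.42741268 0.39009089 0.39290265] [-0.32786837 -0.77233827 -0.04654371] 0.9953767963434756
jar [319.1 198.5]
(np.float64(321.52695991818587), np.float64(242.19087076987788)) (np.float64(320.70140584015707), np.float64(265.962803407826))
```

View pics/w9.png

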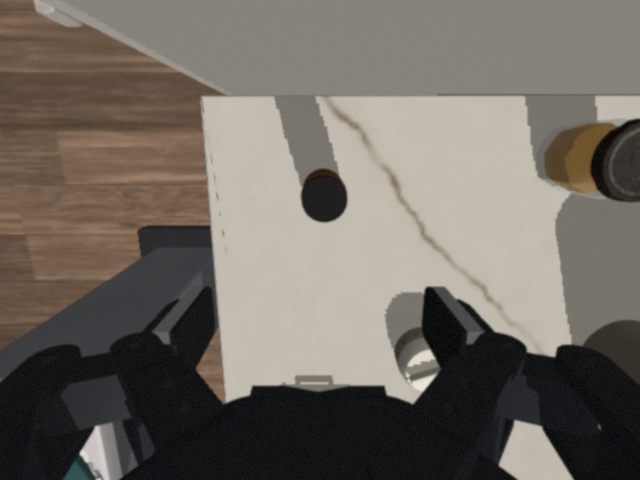

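View pics/s9c.png

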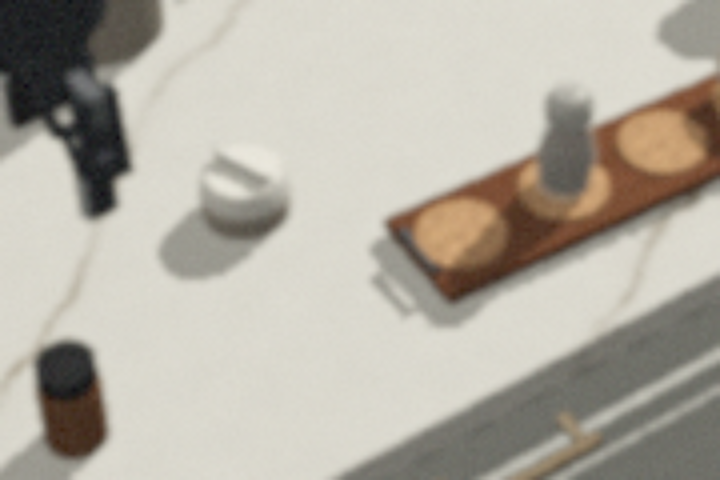

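```bash
python3 - <<'E'
from h import *
c=manip.camera('wrist');o=manip.get_obs();print(o['eef_pos'])
hsv=cv2.cvtColor(c['img'],cv2.COLOR_RGB2HSV)
m=(hsv[...,2]<75).astype(np.uint8);m[:150]=0;m[230:]=0;m[:,:295]=0;m[:,360:]=0
k,l,s,ce=cv2.connectedComponentsWithStats(m);i=1+s[1:,4].argmax();print(s[i],ce[i])
x,y=s[i,0]+s[i,2]/2,s[i,1]+s[i,3]/2
print(onz(c,325,196,.072),onz(c,x,y,.072),onz(c,320,96,0),onz(c,310,180,.072)-onz(c,350,180,.072))
E
```

```text
[0.42740204 0.39019588 0.39294096]
[ 302  169   44   53 1853] [323.35240151 195.34700486]
[0.43369758 0.41017287 0.072     ] [0.43285605 0.41059605 0.072     ] [0.42996959 0.49722944 0.        ] [-3.32085276e-02  4.10215437e-05  0.00000000e+00]
```

Call:
play_rows(targets=[0.085, 0.02, 0.005, 0.02, 0, 0.085, 0, 0, 0.05, 0, 0.085, 0, 0, 0.055, 0, 0.085, 0, 0, 0.05, 0, 0.085, 0, 0, 0.025, 0], force=40)

```text
time_s: 17.58
eef_pos: [0.4319, 0.41, 0.1899]
tool_rot: [-0.0, 0.707, 0.707, -0.001]
contact_force: [0.9, -0.6, 0.9]
opening: 0.994
```

Call:
play_rows(targets=[0.085, 0, 0, 0, 0, 0.035, 0, 0, 0, 0, 0.035, 0, 0, 0, 0, 0.035, 0, 0, 0, 0, 0.035, 0, 0, 0, 0])

```text
time_s: 18.2
eef_pos: [0.4325, 0.4112, 0.1943]
tool_rot: [0.0, 0.707, 0.707, 0.001]
contact_force: [-1.6, -1.5, 8.1]
opening: 0.477
```

```bash
python3 - <<'E'
from h import *
c=snap('wrist','w10.png')
o=manip.get_obs();print(o['eef_pos'],o['contact_force'],o['opening'])
E
```

```text
[0.4324725  0.41119723 0.19430849] [-2.18900359 -1.79367984  7.23988985] 0.4782729972567126
```

View pics/w10.png

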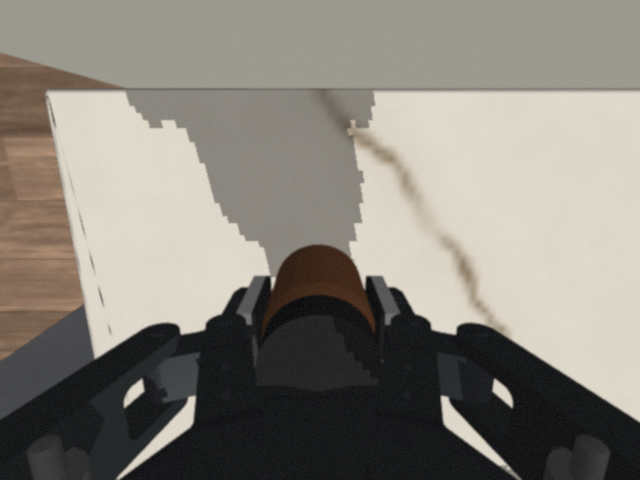

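Call:
play_rows(targets=[0.03, 0, 0, -0.01, 0, 0.03, 0, 0, -0.045, 0, 0.03, 0, 0, -0.055, 0, 0.03, 0, 0, -0.05, 0, 0.03, -0.03, 0, 0, 0])

```text
time_s: 18.88
eef_pos: [0.4322, 0.3816, 0.3579]
tool_rot: [0.0, 0.707, 0.708, 0.003]
contact_force: [-0.1, 0.7, -3.1]
opening: 0.472
```

Call:
play_rows(targets=[0.03, -0.05, -0.002, 0, 0, 0.03, -0.055, -0.002, 0, 0, 0.03, -0.055, -0.002, 0, 0, 0.03, -0.055, -0.002, 0, 0, 0.03, -0.055, 0, 0, 0])

```text
time_s: 19.5
eef_pos: [0.4234, 0.1094, 0.3534]
tool_rot: [0.0, 0.707, 0.707, 0.0]
contact_force: [0.9, -0.8, -3.2]
opening: 0.477
```

Call:
play_rows(targets=[0.03, -0.055, 0, 0, 0, 0.03, -0.055, 0, 0, 0, 0.03, -0.035, 0, 0, 0, 0.03, -0.018, 0, 0, 0, 0.03, 0, 0, 0, 0])

```text
time_s: 20.12
eef_pos: [0.4238, -0.0528, 0.3531]
tool_rot: [0.0, 0.708, 0.706, 0.0]
contact_force: [-0.5, 0.8, -3.8]
opening: 0.474
```

Call:
play_rows(targets=[0.03, 0, 0, 0, 0])

```text
time_s: 20.25
eef_pos: [0.424, -0.0516, 0.353]
tool_rot: [0.0, 0.707, 0.707, 0.0]
contact_force: [0.8, 0.4, -3.3]
opening: 0.471
```

```bash
python3 - <<'E'
from h import *
c=snap('wrist','w11.png')
o=manip.get_obs();print(o['eef_pos'],o['contact_force'],o['opening'])
E
```

```text
[ 0.42404217 -0.05138974  0.35293483] [ 0.28558946 -0.13028472 -4.0748431 ] 0.4799476944299051
```

View pics/w11.png

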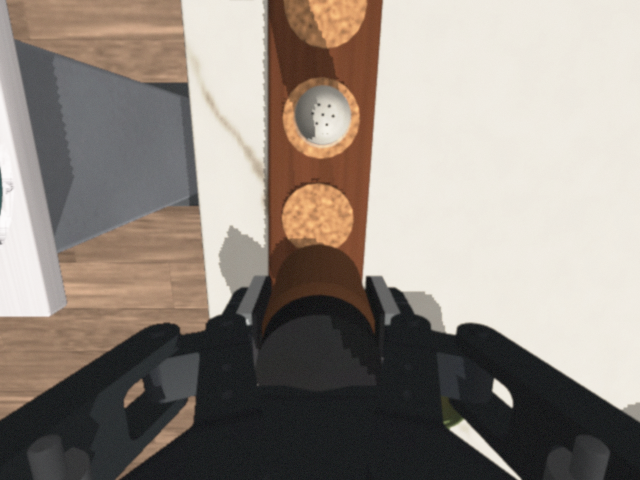

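Call:
play_rows(targets=[0.03, 0, 0, 0.04, 0, 0.03, 0, 0, 0.05, 0, 0.03, 0, 0, 0.035, 0, 0.03, 0, 0, 0.009, 0, 0.03, 0, 0, 0, 0])

```text
time_s: 20.92
eef_pos: [0.4244, -0.0516, 0.2194]
tool_rot: [0.0, 0.707, 0.707, 0.0]
contact_force: [0.6, -0.1, -3.6]
opening: 0.476
```

Call:
play_rows(targets=[0.03, 0, 0, 0.001, 0, 0.03, 0, 0, 0, 0, 0.03, 0, 0, 0, 0])

```text
time_s: 21.3
eef_pos: [0.4242, -0.052, 0.2183]
tool_rot: [0.0, 0.707, 0.707, 0.0]
contact_force: [-0.2, 0.3, -2.8]
opening: 0.473
```

Call:
play_rows(targets=[0.03, 0, 0, 0.002, 0, 0.03, 0, 0, 0, 0, 0.03, 0, 0, 0.0015, 0, 0.03, 0, 0, 0, 0, 0.03, 0, 0, 0, 0])

```text
time_s: 21.92
eef_pos: [0.4241, -0.052, 0.2142]
tool_rot: [-0.0, 0.707, 0.707, -0.0]
contact_force: [0.2, -0.4, -3.0]
opening: 0.477
```

Call:
play_rows(targets=[0.03, 0, 0, 0.001, 0, 0.03, 0, 0, 0, 0, 0.03, 0, 0, 0, 0])

```text
time_s: 22.3
eef_pos: [0.4242, -0.052, 0.2134]
tool_rot: [0.0, 0.707, 0.707, 0.0]
contact_force: [-1.5, -0.0, -0.9]
opening: 0.475
```

Contact starts where expected (z .2134, expected .2133). I'm releasing the jar, then going to the mill.

Call:
play_rows(targets=[0.045, 0, 0, 0.0005, 0, 0.05, 0, 0, 0, 0, 0.07, 0, 0, 0, 0, 0.085, 0, 0, 0, 0, 0.085, 0, 0, -0.02, 0])

```text
time_s: 22.92
eef_pos: [0.4238, -0.052, 0.2318]
tool_rot: [-0.001, 0.707, 0.707, -0.001]
contact_force: [-0.3, 0.6, -0.3]
opening: 0.993
```

Call:
play_rows(targets=[0.085, 0, 0, -0.05, 0, 0.085, 0, 0, -0.06, 0, 0.085, 0, 0, -0.055, 0, 0.085, -0.04, -0.005, 0, 0, 0.085, -0.05, -0.005, 0, 0])

```text
time_s: 23.55
eef_pos: [0.4138, -0.1425, 0.3986]
tool_rot: [0.001, 0.707, 0.708, 0.0]
contact_force: [0.7, 0.7, -0.7]
opening: 0.994
```

Call:
play_rows(targets=[0.085, -0.05, -0.005, 0, 0, 0.085, -0.05, -0.005, 0, 0, 0.085, -0.04, 0, 0, 0, 0.085, -0.02, 0, 0, 0, 0.085, 0, 0, 0, 0])

```text
time_s: 24.18
eef_pos: [0.404, -0.3026, 0.3974]
tool_rot: [-0.0, 0.708, 0.707, 0.0]
contact_force: [0.2, 0.3, 0.4]
opening: 0.997
```

Call:
play_rows(targets=[0.085, 0, 0, 0, 0])

```text
time_s: 24.3
eef_pos: [0.4042, -0.3012, 0.3978]
tool_rot: [-0.0, 0.707, 0.707, 0.0]
contact_force: [-0.2, -0.4, -0.2]
opening: 0.997
```

```bash
python3 - <<'E'
from h import *
import pickle
c=snap('wrist','w12.png');pickle.dump(c,open('w12.pkl','wb'))
o=manip.get_obs();print(o['eef_pos'],o['contact_force'],o['opening'])
for n,p in [('mill',[.401,-.265,.16]),('jar',[.4245,-.053,.091])]: print(n,np.round(proj(c,p),1))
E
```

```text
[ 0.40420641 -0.30102307  0.3978218 ] [0.19194531 0.60314207 0.05766886] 0.9954825304404991
mill [312.4 190.3]
jar [ 350.  -159.5]
```

View pics/w12.png

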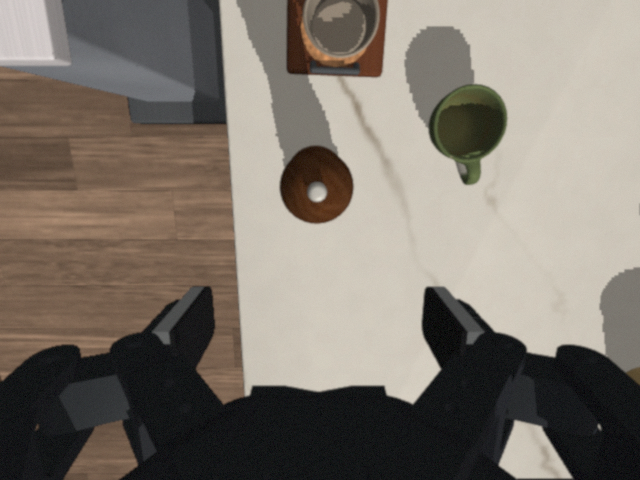

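Call:
play_rows(targets=[0.085, 0.035, -0.001, 0.01, 0, 0.085, 0, 0, 0.03, 0, 0.085, 0, 0, 0.045, 0, 0.085, 0, 0, 0.03, 0, 0.085, 0, 0, 0, 0])

```text
time_s: 24.98
eef_pos: [0.4028, -0.2659, 0.2811]
tool_rot: [-0.002, 0.707, 0.707, -0.0]
contact_force: [0.5, -0.3, 0.4]
opening: 0.994
```

Call:
play_rows(targets=[0.085, 0, 0, 0, 0, 0.04, 0, 0, 0, 0, 0.04, 0, 0, 0, 0, 0.04, 0, 0, 0, 0, 0.04, 0, 0, 0, 0])

```text
time_s: 25.6
eef_pos: [0.4032, -0.2672, 0.2842]
tool_rot: [0.001, 0.707, 0.707, 0.0]
contact_force: [-1.4, 0.6, 9.3]
opening: 0.554
```

```bash
python3 - <<'E'
from h import *
c=snap('wrist','w13.png');c=snap('scene','sc13.png')
o=manip.get_obs();print(o['eef_pos'],o['contact_force'],o['opening'])
a=c['img'][190:320,300:480]; cv2.imwrite('pics/sc13c.png',cv2.resize(a,(720,520))[...,::-1])
E
```

```text
[ 0.40320546 -0.26720066  0.28412578] [-1.60066049  1.30393978  8.49622025] 0.5501318957808342
```

View pics/w13.png

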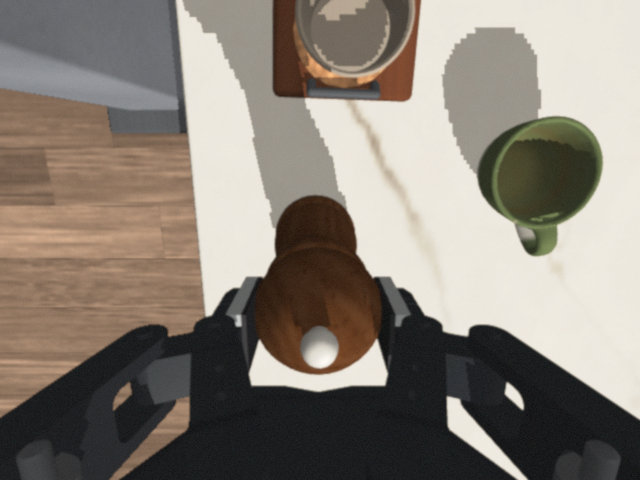

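View pics/sc13c.png

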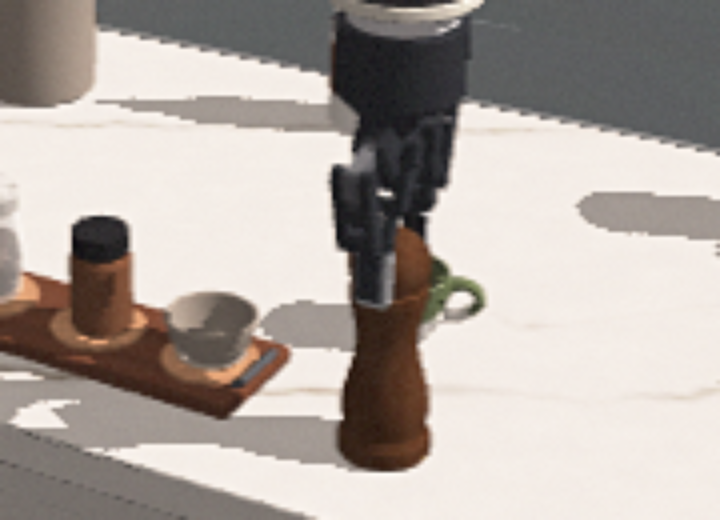

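Call:
play_rows(targets=[0.04, 0, 0, -0.01, 0, 0.04, 0, 0, -0.03, 0, 0.04, 0, 0, -0.045, 0, 0.04, 0, 0, -0.045, 0, 0.04, 0, 0, -0.03, 0])

```text
time_s: 26.32
eef_pos: [0.4028, -0.2668, 0.4455]
tool_rot: [0.001, 0.707, 0.707, 0.0]
contact_force: [-0.0, -0.2, -3.6]
opening: 0.545
```

Call:
play_rows(targets=[0.04, 0, 0, 0, 0, 0.04, 0.015, 0.001, 0, 0, 0.04, 0.03, 0.002, 0, 0, 0.04, 0.035, 0.002, 0, 0, 0.04, 0.035, 0.002, 0, 0])

```text
time_s: 26.95
eef_pos: [0.4098, -0.1503, 0.4412]
tool_rot: [-0.001, 0.707, 0.707, -0.0]
contact_force: [-0.5, 0.5, -3.0]
opening: 0.55
```

Call:
play_rows(targets=[0.04, 0.035, 0.002, 0, 0, 0.04, 0.035, 0.002, 0, 0, 0.04, 0.035, 0.002, 0, 0, 0.04, 0.035, 0.002, 0, 0, 0.04, 0.035, 0.002, 0, 0])

```text
time_s: 27.58
eef_pos: [0.4196, 0.0247, 0.4413]
tool_rot: [-0.001, 0.707, 0.707, -0.001]
contact_force: [0.8, -0.1, -1.7]
opening: 0.549
```

Call:
play_rows(targets=[0.04, 0.035, 0.002, 0, 0, 0.04, 0.03, 0.002, 0, 0, 0.04, 0.018, 0.002, 0, 0, 0.04, 0.01, 0.003, 0, 0, 0.04, 0, 0, 0, 0])

```text
time_s: 28.2
eef_pos: [0.4291, 0.1164, 0.4419]
tool_rot: [-0.0, 0.707, 0.707, -0.001]
contact_force: [-0.2, -1.1, -2.9]
opening: 0.555
```

Call:
play_rows(targets=[0.04, 0, 0, 0, 0, 0.04, 0, 0, 0, 0])

```text
time_s: 28.45
eef_pos: [0.4291, 0.1155, 0.4427]
tool_rot: [0.0, 0.708, 0.707, 0.0]
contact_force: [1.5, -0.4, -1.8]
opening: 0.549
```

```bash
python3 - <<'E'
from h import *
c=snap('wrist','w14.png')
o=manip.get_obs();print(o['eef_pos'],o['tool_rot'],o['contact_force'],o['opening'])
c=snap('side','s14.png')
a=c['img'][160:340,180:420]; cv2.imwrite('pics/s14c.png',cv2.resize(a,(720,540))[...,::-1])
E
```

```text
[0.42913781 0.1155178  0.44272962] [5.31279195e-05 7.07527206e-01 7.06686103e-01 3.98745018e-05] [-0.11941478  0.58641619 -3.23117461] 0.5492909702364519
```

View pics/w14.png

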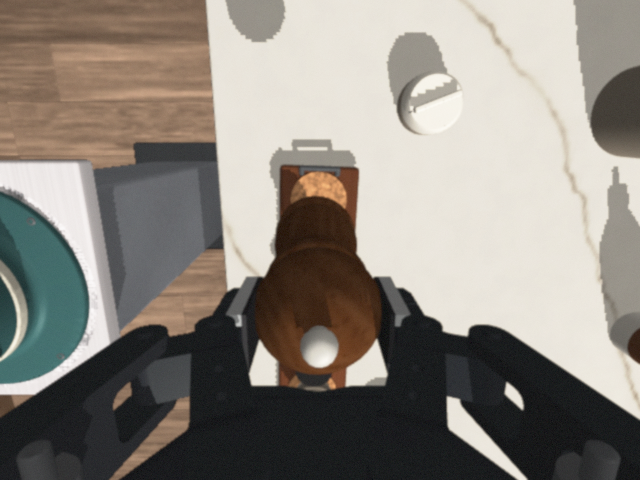

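View pics/s14c.png

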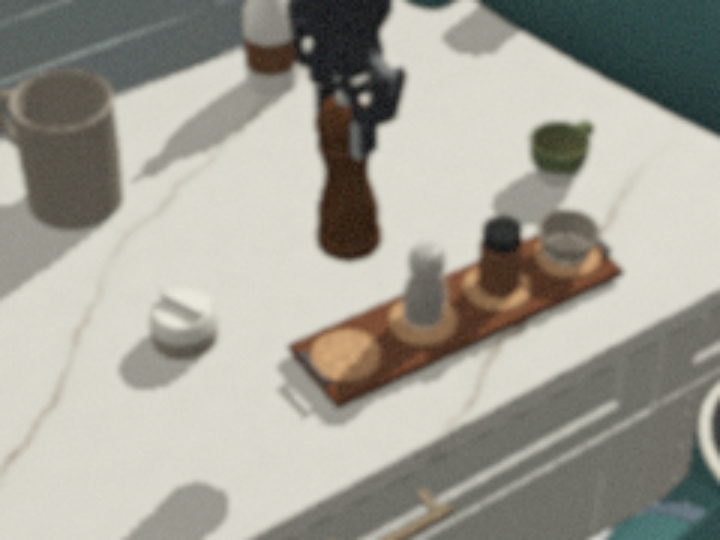

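Call:
play_rows(targets=[0.04, 0, 0, 0.02, 0, 0.04, 0, 0, 0.04, 0, 0.04, 0, 0, 0.04, 0, 0.04, 0, 0, 0.025, 0, 0.04, 0, 0, 0.008, 0])

```text
time_s: 29.18
eef_pos: [0.4287, 0.1158, 0.3071]
tool_rot: [-0.001, 0.707, 0.707, -0.001]
contact_force: [0.5, -0.3, -2.1]
opening: 0.551
```

Call:
play_rows(targets=[0.04, 0, 0, 0.001, 0, 0.04, 0, 0, 0, 0, 0.04, 0, 0, 0, 0])

```text
time_s: 29.55
eef_pos: [0.4293, 0.116, 0.3096]
tool_rot: [0.0, 0.707, 0.707, 0.001]
contact_force: [0.1, 0.6, -1.7]
opening: 0.554
```

Call:
play_rows(targets=[0.04, 0, 0, 0.003, 0, 0.04, 0, 0, 0, 0, 0.04, 0, 0, 0.002, 0, 0.04, 0, 0, 0, 0, 0.04, 0, 0, 0, 0])

```text
time_s: 30.18
eef_pos: [0.4292, 0.116, 0.3037]
tool_rot: [-0.0, 0.707, 0.707, -0.0]
contact_force: [-1.0, 0.5, -1.6]
opening: 0.55
```

Call:
play_rows(targets=[0.04, 0, 0, 0.001, 0, 0.04, 0, 0, 0, 0, 0.04, 0, 0, 0, 0])

```text
time_s: 30.55
eef_pos: [0.4292, 0.116, 0.3032]
tool_rot: [0.0, 0.707, 0.707, 0.0]
contact_force: [-1.2, 0.2, 5.4]
opening: 0.551
```

Contact at z .3032, as expected. I'm releasing, lifting and looking.

Call:
play_rows(targets=[0.052, 0, 0, 0, 0, 0.058, 0, 0, 0, 0, 0.07, 0, 0, 0, 0, 0.085, 0, 0, 0, 0, 0.085, 0, 0, 0, 0])

```text
time_s: 31.18
eef_pos: [0.4292, 0.116, 0.3027]
tool_rot: [-0.0, 0.707, 0.707, 0.0]
contact_force: [-0.2, -0.1, -0.1]
opening: 0.996
```

Call:
play_rows(targets=[0.085, 0, 0, -0.02, 0, 0.085, 0, 0, -0.04, 0, 0.085, 0, 0, -0.05, 0, 0.085, 0, 0, -0.03, 0, 0.085, 0, 0, 0, 0])

```text
time_s: 31.8
eef_pos: [0.4289, 0.1159, 0.4465]
tool_rot: [0.001, 0.707, 0.707, 0.002]
contact_force: [0.3, 0.1, -0.7]
opening: 0.996
```

Call:
play_rows(targets=[0.085, -0.04, 0, 0, 0, 0.085, -0.04, 0, 0, 0, 0.085, -0.02, 0, 0, 0, 0.085, 0, 0, 0, 0, 0.085, 0, 0, 0, 0])

```text
time_s: 32.42
eef_pos: [0.4291, 0.0164, 0.4427]
tool_rot: [-0.0, 0.707, 0.707, 0.0]
contact_force: [0.5, 0.3, -0.2]
opening: 0.998
```

```bash
python3 - <<'E'
from h import *
c=snap('wrist','w15.png')
o=manip.get_obs();print(o['eef_pos'],o['contact_force'],o['opening'])
P={'mill':(.4296,.1165,.179),'salt':(.427,.0317,.109),'jar':(.4245,-.053,.091),'bowl':(.4217,-.1377,.05)}
for n,p in P.items(): print(n,np.round(proj(c,p),1))
c=snap('side','s15.png')
for n,p in P.items(): print(n,np.round(3*(np.array(proj(c,p))-[180,160]),1))
a=c['img'][160:340,180:420]; cv2.imwrite('pics/s15c.png',cv2.resize(a,(720,540))[...,::-1])
c=snap('scene','sc15.png')
E
```

```text
[0.42911454 0.01657078 0.44268756] [-0.21392238  1.08604039 -0.00532749] 0.99320749189899
mill [318.6  82.1]
salt [315.4 199.2]
jar [313.1 281.1]
bowl [311.4 335.1]
mill [344.3 221.7]
salt [424.6 246.6]
jar [499.6 227.9]
bowl [568.5 228.5]
```

View pics/w15.png

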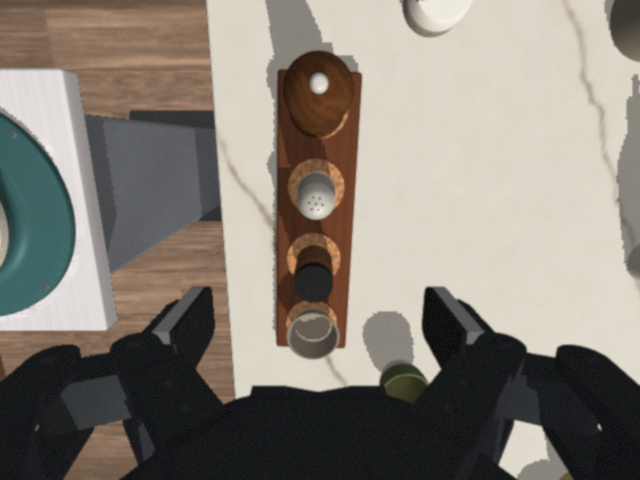

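View pics/s15c.png

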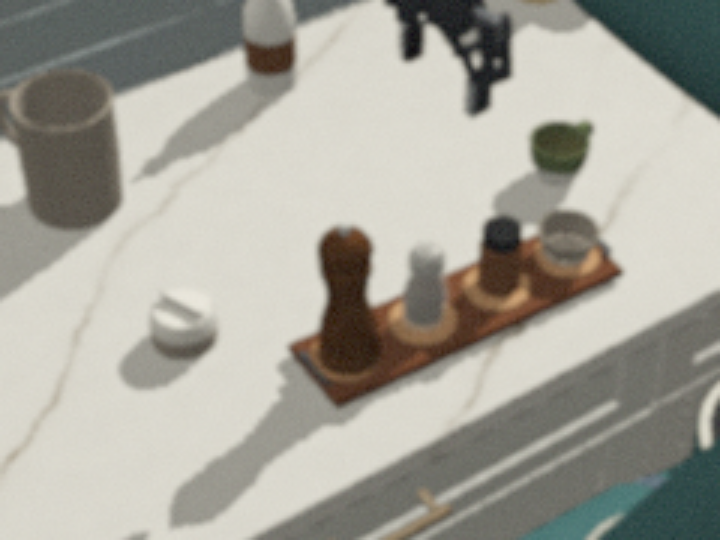

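View pics/sc15.png

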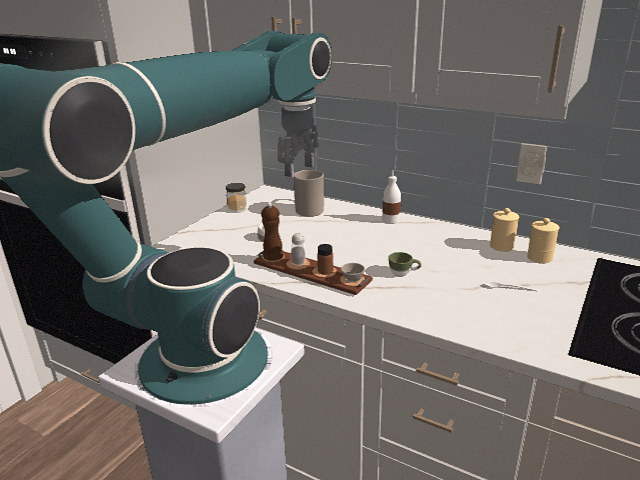

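All four things stand on their discs. In the wrist view the knob is at (319,83), the salt cap at (315,203), the jar cap at (314,281) and the bowl at (313,335), each within about 4 px of where a centred thing would appear. The timer and the cup look unmoved.

```bash
python3 -c "
from h import *
print(manip.close_job())"
```

```text
the job is handed in; nothing more can be done
None
```

I placed all four things on the discs and handed the job in at about 32.6 s of robot time, well under the 104 s limit. The hand-in reported no verdict.

- **Order:** the timer stands behind the left end, so from the left the row is pepper mill (pad_1), salt shaker (pad_2), amber jar (pad_3) and pinch bowl (pad_4).
- **Centring:** in the last wrist view each top lay within about 4 px of where a centred thing should appear. That is roughly 3–4 mm at worst (the salt shaker), against a limit of 15 mm.
- **Upright and released:** in the final side and scene pictures all four stand upright on their discs. The gripper is open and clear above them, with only noise on the force reading.
- **Timer and cup:** they appear in the same places as before. I checked this by eye and did not measure how far they may have moved.
- **Forces:** none of my readings passed about 10 N. These came as the fingers closed and as the things touched down.
- **Disagreements:** the camera views differed by 1–3 mm on disc and object positions, and by about 4 mm on the jar before I picked it up. No check failed.

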